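# Ready the drone: aerials up, hatch shut

## Robot

A 6-joint arm with a two-finger parallel gripper is mounted at the origin on the work surface. World frame = base frame: x ahead of the robot, y to its left, z up, the work surface at z = 0. Lengths are in m, angles in rad, forces in N, time in s.
With the tool pointing down it reaches from about 0.35 to 0.975 m from the base axis. Payload 4.9 kg.
Tool frame: the origin (TCP) lies midway between the tips of the shut fingers; the grasp point (between the pads) lies 19 mm behind it; z points along the fingers, y is the line along which they close (so a half turn about z gives the same grasp; the last joint's range is limited). The gripper opens to 85 mm and grips with 20 to 120 N. Pads are 22 mm wide; open, the fingers measure 114 mm over their backs; the gripper's body (76 mm by 85 mm) begins 54 mm behind the grasp point. The pads swing forward as they close: fully open they stand 13 mm farther back than shut.
Start: joints at [-1.323, 0.053, 1.613, -0, 1.476, -0.119], TCP at [0.224, -0.583, 0.231] pointing down, gripper open.
Joint ranges: [-3.01, 3.01], [-1.01, 2.22], [0.06, 2.58], [-1.02, 4.17], [0.09, 2.62], [-3.14, 3.14]. Speed limits (rad/s): [2.57, 2.57, 3.14, 3.14, 3.14, 3.14].

## Interface

Orientations are given as a unit quaternion [w, x, y, z].
In Python, from plant import * gives the robot as it stands.
- The arm moves only by the tool jog_arm, never from a script. Its argument "targets" is a list of rows, each a list of 3 entries, a list of its own where there are three numbers: the shift along the tool's x, y, z in units of 25 mm (1.0 is 25 mm), then the turn, a rotation vector about the tool's x, y, z in units of 8 degrees (1.0 is 8 degrees), then the opening in per cent of the stroke, from 0 (shut) to 100 (fully open). A call has 1 to 8 rows; each row is the pose to reach, as a shift and turn from the pose commanded when the call began, along the tool's axes at that moment; what a row does not reach only later rows make up. A row lasts 1/8 s, in which the tool goes at most 62.5 mm and 10.7 degrees, less where a joint would pass 70% of its speed; a pose out of reach is approached as far as the arm can. A call with a gripper value outside its range is refused whole. The fingers move at their own pace and stop on an object; the grip force is fixed at half the most. Time passes only in rows, so rows that repeat a pose let the fingers close. It gives the time, the measured TCP pose, the force, the opening and the grip force at its end, in the units of the state.
- state(): the state, without advancing time (a new reading comes with each control period).
- grab_frame(name): name is "scene" or "top" or "wrist"; returns (picture, depth): 420x560x3 uint8, red, green, blue; 420x560 float32, m along the optical axis (not along the pixel's ray), 0 where there is no reading.
- camera_params(name): a dict with "fovy" (degrees; the focal length in pixels is half the picture's height over the tangent of half this angle, whatever the lens; pixels are square), "cx", "cy" (the principal point, pixels), "rvec" (rotation vector, rad) and "tvec" (3), from world to camera coordinates, as OpenCV has them; the wrist camera has in their place "hand_eye" (4x4, takes a point from camera to tool coordinates, whose origin is the TCP and whose axes are the flange's). Camera axes: x right, y down, z forward; pixel columns grow to the right and rows downward; lengths in m; the calibration is good to about 2 mm. A picture is of the moment at which its call begins: read the wrist's pose just before it. camera_params takes no time and is no camera call.
- job_done(): hands the job in; it is judged then, once.
The state is a dict: "time": time; "joint_pos": joint angles; "joint_vel": joint speeds; "joint_efforts": joint torques, N m; "tool_pos": TCP position; "tool_rot": TCP orientation; "contact_force": force on the tool from outside, world axes, zero at the start; "ft_torque": the same for the moment, N m; "gripper_width": opening from 0.0 (shut) to 1.0 (fully open); "grasp_force": force on a finger pad.
Only numpy, scipy, OpenCV 4.12 (cv2) and the standard library are available. Lean on these libraries where they do the work, as an engineer would, in place of code of your own. Each camera call takes 0.05 s, during which the arm holds its last target. There are 200 camera calls.

## Task

Get the drone ready for its flight: push both folded aerials up until they stand straight up, and flip the open battery hatch fully shut, in any order. Only push with the fingertips or the outside of the fingers: take nothing between the fingers, do not lift the drone, tip it or push it out of its place, and leave everything else on the bench where it is.

Things in the scene. Friction and masses are not known exactly. Their poses are not given: they have to be found in the camera images.
- drone: drone, grey body, black arms, loose on four legs, about 0.85 kg; a level push of several N slides it. Origin: on the bench under its middle; x to the nose (white globe), y left, z up. Body 240 x 90 mm, deck top at z 95 mm. Rotors (to z 115 mm) at x +-150, y +-170 mm, blades 65 mm long, roughly along y; arms below z 90 mm. Two aerials on the front half of the deck, battery hatch on the rear half
- mast (a joint): tall aerial on the left of the deck: lean from upright, rad: 0 = straight up, against its stop; positive = leaning out over the drone's left side (+y), up to 1.35. It starts between 0.6 and 1.05. A stiff friction hinge (0.06 N m, so about 1 N at the tip) keeps it wherever it is left. Pushed level on a steep lean it may jam: follow its tip round the arc
- mast_foot (a point): hinge of the tall aerial, at x 60, y 30, z 100 mm in the drone's frame; it swings about the drone's x axis. A black rod 12 mm thick with a round puck head 36 mm across and 14 mm thick on its end. Its frame turns with the aerial: z runs along the aerial towards its tip, x along the drone's x.
- mast_tip (a point): centre of the head's end face, 90 mm along the aerial from its hinge
- stub (a joint): short thick aerial on the right of the deck: lean from upright, rad: 0 = straight up, against its stop; positive = leaning out over the drone's right side (-y), up to 1.35. It starts between 0.6 and 1.05. Same stiff hinge (0.06 N m)
- stub_foot (a point): hinge of the short aerial, at x 60, y -30, z 100 mm in the drone's frame. A plain black cylinder 24 mm thick. Its frame turns with the aerial: z runs along the aerial towards its tip, x along the drone's x.
- stub_tip (a point): centre of its end face, 70 mm along the aerial from its hinge
- hatch (a joint): battery hatch: opening angle, rad: 0 = shut, 1.57 = standing upright, up to 1.9. It starts between 1.2 and 1.75. It hinges along the drone's y axis and shuts towards the tail (-x); a stiff hinge (0.03 N m) keeps it wherever it is left
- hatch_foot (a point): middle of the hatch's hinge line, at x -30, y 0, z 99 mm in the drone's frame. The hatch is a black panel 85 mm long, 86 mm wide and 4 mm thick. Its frame turns with it: -x runs along the panel from hinge to free edge, z is the panel's outer face (up when shut, towards the nose when open)
- hatch_edge (a point): middle of the hatch's free edge, 85 mm from the hinge
- motor: loose spare brushless motor, 33 mm across, 40 mm tall with its shaft, standing on the bench close to the drone's left side; origin: centre of its underside
- driver: screwdriver with a black handle, 150 mm long, lying on the bench close to the drone's right side
- pack: grey battery pack 130 x 44 x 36 mm lying on the bench; origin: centre of its underside
- mug: white mug, 80 mm across, 92 mm high; origin: centre of its underside
- jar: jar with a steel cap, 60 mm across, 80 mm high; origin: centre of its underside
- tape: roll of tape lying flat, 90 mm across, 24 mm high; origin: centre of its underside
- remote: black hand controller 100 x 150 x 35 mm with two sticks (57 mm high in all); origin: centre of its underside

How it is judged:
By the outcome, as a careful person would: the job done as asked, in the order asked, and still so for the second after the job is handed in, with the robot touching nothing.
It also fails if it takes over 59 s, if anything falls off the work surface, if the arm or the gripper's body presses on something with over 40 N, if the wrist force passes 120 N, or if a joint passes its speed limit or range.

## Working session

There is one attempt and no reset: what is moved stays moved. The work goes in short steps, Python scripts to look and compute and a tool call to move; the robot and the scene stay as the last step left them, time stands still between calls to the robot, and variables do not carry over. Pictures are saved under pics/ and viewed, at most 10 in all, crops included, and the job is handed in when it is done.

Besides the shell and the picture viewer there is one more tool, called after "Emit:" by a JSON object that holds its "op" and its "data", one argument or row to a line. jog_arm: Moves the arm, as the interface text tells. Its arguments: {"type":"object","properties":{"targets":{"type":"array"}},"required":["targets"]}

```bash
mkdir -p pics
cat > h.py <<'E'
from plant import *
import numpy as np, cv2
def cam(n):
    p=camera_params(n); f=210/np.tan(np.radians(p['fovy'])/2)
    if n=='wrist':
        s=state(); T=np.eye(4); w,x,y,z=s['tool_rot']
        from scipy.spatial.transform import Rotation as R
        T[:3,:3]=R.from_quat([x,y,z,w]).as_matrix(); T[:3,3]=s['tool_pos']
        M=T@np.array(p['hand_eye']); return f,p['cx'],p['cy'],M
    M=np.eye(4); Rm=cv2.Rodrigues(np.array(p['rvec'],float))[0]
    M[:3,:3]=Rm.T; M[:3,3]=-Rm.T@np.array(p['tvec'],float).ravel()
    return f,p['cx'],p['cy'],M
def shot(n,fn=None):
    c=cam(n); a,d=grab_frame(n)
    if fn: cv2.imwrite('pics/'+fn,a[:,:,::-1])
    return c,a,d
def cloud(c,d):
    f,cx,cy,M=c; v,u=np.mgrid[:d.shape[0],:d.shape[1]]
    P=np.stack([(u-cx)/f*d,(v-cy)/f*d,d],-1)
    return P@M[:3,:3].T+M[:3,3]
E
python3 - <<'E'
from h import *
for n in('top','scene'):
    c,a,d=shot(n,n+'0.png'); P=cloud(c,d); np.savez(n+'0',a=a,d=d,P=P)
    print(n,c[0],c[3].round(3).tolist(),(d>0).mean())
s=state();print(s['tool_pos'],s['tool_rot'],s['time'],camera_params('wrist')['hand_eye'])
E
```

```text
top 435.24965935360825 [[-0.027, -0.997, 0.07, 0.41], [-1.0, 0.028, 0.001, -0.015], [-0.003, -0.07, -0.998, 1.302], [0.0, 0.0, 0.0, 1.0]] 0.9959481292517007
scene 468.3603845778446 [[0.773, 0.52, -0.362, 0.965], [0.634, -0.636, 0.44, -0.562], [-0.001, -0.569, -0.822, 1.229], [0.0, 0.0, 0.0, 1.0]] 0.9959183673469387
[ 0.22403408 -0.58286834  0.23020219] [-9.26360729e-04  9.83225403e-01  1.82392288e-01 -4.85641282e-05] 0.1 [[-6.75653023e-04 -9.51360522e-01 -3.08079050e-01  7.93986564e-02]
 [ 9.99999487e-01 -8.75407547e-04  5.10179142e-04 -1.33196564e-03]
 [-7.55059020e-04 -3.08078547e-01  9.51360625e-01 -1.42685522e-01]
 [ 0.00000000e+00  0.00000000e+00  0.00000000e+00  1.00000000e+00]]
```

View pics/top0.png

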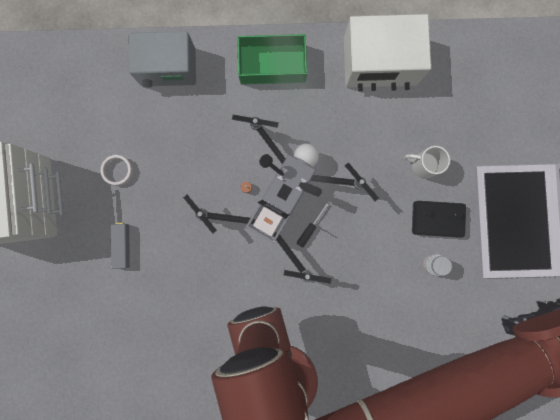

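View pics/scene0.png

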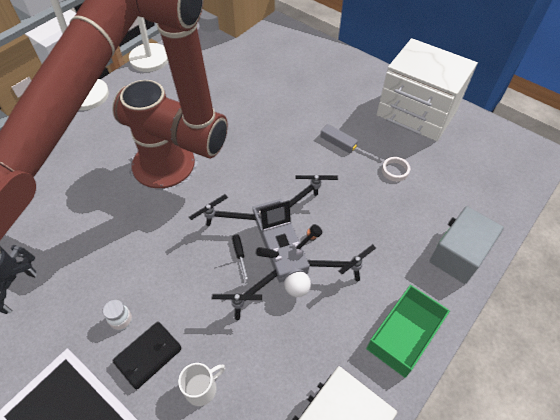

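The top view shows the drone with its nose globe at (306,155). Its hubs are at about (255,122) front-left, (362,182) front-right, (200,214) rear-left and (307,276) rear-right. The tall aerial's head is at (266,161), the motor at (247,187) and the driver at (313,225). The hatch stands open near (268,220).

Run:
```python
from h import *
z=np.load('top0.npz');P=z['P'];a=z['a']; f,cx,cy,M=cam('top')
def ray(c,u,v,h):
    r=M[:3,:3]@np.array([(u-cx)/f,(v-cy)/f,1]);o=M[:3,3];return o+r*(h-o[2])/r[2]
H=np.array([ray(0,u,v,.113) for u,v in((255,122),(362,182),(200,214),(307,276))])
print(H.round(3))
L=np.array([[.15,.17],[.15,-.17],[-.15,.17],[-.15,-.17]])
o=H[:,:2].mean(0); q=(H[:,0]-o[0]+1j*(H[:,1]-o[1])); l=L[:,0]+1j*L[:,1]
k=(q*l.conj()).sum()/(abs(l)**2).sum(); yaw=np.angle(k); print('o',o,'yaw',yaw,'scale',abs(k), abs(q-k*l))
c,s=np.cos(yaw),np.sin(yaw);R=np.array([[c,-s],[s,c]])
np.savez('drone',o=o,yaw=yaw)
for n in('top','scene'):
    z=np.load(n+'0.npz');P=z['P'];a=z['a'].astype(int)
    D=P.copy();D[...,:2]=(P[...,:2]-o)@R
    dark=a.max(-1)<45
    for nm,m in (('mast',(abs(D[...,0]-.06)<.03)&(D[...,1]>.02)&(D[...,1]<.14)&(D[...,2]>.1)&dark),
      ('stub',(abs(D[...,0]-.06)<.03)&(D[...,1]<-.02)&(D[...,1]>-.13)&(D[...,2]>.1)&dark),
      ('hatch',(abs(D[...,0]+.03)<.05)&(abs(D[...,1])<.06)&(D[...,2]>.105)),
      ('globe',(abs(D[...,0]-.13)<.04)&(abs(D[...,1])<.05)&(D[...,2]>.03))):
        Q=D[m]
        if len(Q)<5: print(n,nm,len(Q));continue
        print(n,nm,len(Q),'min',Q.min(0).round(3),'max',Q.max(0).round(3),'top5%',Q[Q[:,2]>np.percentile(Q[:,2],90)].mean(0).round(3))
    # other objects heights near the drone
    m=(abs(D[...,0])<.2)&(abs(D[...,1])<.15)&(abs(D[...,1])>.055)&(D[...,2]>.01)&(D[...,2]<.06)
    for sgn in(1,-1):
        Q=D[m&(np.sign(D[...,1])==sgn)]; print(sgn,len(Q),np.percentile(Q,[5,50,95],axis=0).round(3).tolist())
    u=cv2.resize(z['a'][:,:,::-1][110:290,190:380] if n=='top' else z['a'][:,:,::-1][165:320,190:385],None,fx=4,fy=3.8 if 0 else 4*(.8 if n=='top' else 1)*(1/.8 if n=='top' else 1),interpolation=cv2.INTER_CUBIC)
    cv2.imwrite(f'pics/{n}c.png',u[:600,:800])
```

```text
[[ 0.739  0.05   0.113]
 [ 0.563 -0.24   0.113]
 [ 0.487  0.207  0.113]
 [ 0.311 -0.08   0.113]]
o [ 0.52482667 -0.01564777] yaw -0.5529636390883312 scale 0.9932054896195498 [0.00166643 0.00210751 0.00079592 0.00151594]
top mast 1
top stub 0
top hatch 184 min [-0.047 -0.041  0.105] max [-0.027  0.045  0.187] top5% [-0.045 -0.003  0.185]
top globe 737 min [ 0.09 -0.05  0.06] max [0.169 0.05  0.103] top5% [0.121 0.001 0.099]
1 100 [[-0.03, 0.097, 0.022], [-0.016, 0.11, 0.028], [-0.003, 0.124, 0.033]]
-1 264 [[-0.082, -0.124, 0.014], [-0.042, -0.115, 0.023], [0.041, -0.102, 0.028]]
scene mast 134 min [0.049 0.033 0.102] max [0.08  0.097 0.182] top5% [0.064 0.075 0.179]
scene stub 143 min [ 0.054 -0.084  0.103] max [ 0.075 -0.025  0.155] top5% [ 0.066 -0.072  0.153]
scene hatch 613 min [-0.048 -0.041  0.105] max [-0.024  0.046  0.186] top5% [-0.043  0.001  0.18 ]
scene globe 890 min [ 0.09  -0.049  0.047] max [0.17  0.047 0.103] top5% [0.122 0.007 0.098]
1 23 [[-0.027, 0.097, 0.01], [-0.014, 0.106, 0.022], [-0.0, 0.116, 0.03]]
-1 235 [[-0.078, -0.125, 0.012], [-0.036, -0.116, 0.021], [0.048, -0.102, 0.027]]
```

View pics/scenec.png

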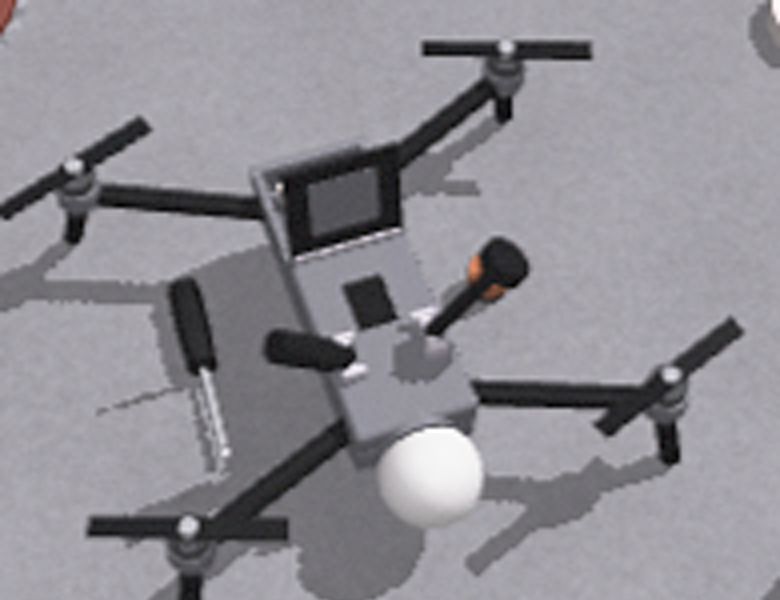

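The scene crop shows the stub at (310,350) leaning right, the mast at (495,262) leaning left, and the hatch standing near (345,195). The motor (orange) is under the mast head and the driver is at (190,330).

In the drone's frame, the extents give these values:
- **Mast:** lean ≈ 0.67.
- **Stub:** lean ≈ 0.83.
- **Hatch:** edge at (-45, 185), so about 1.4 rad open.

The scale check is 0.993, which is good.

```bash
cat >> h.py <<'E'
def dr(p):
    z=np.load('drone.npz');y=float(z['yaw']);c,s=np.cos(y),np.sin(y);R=np.array([[c,-s,0],[s,c,0],[0,0,1]])
    return R,np.array([*z['o'],0])
def where():
    from scipy.spatial.transform import Rotation as Ro
    R,o=dr(0);s=state();w,x,y,z=s['tool_rot'];T=Ro.from_quat([x,y,z,w]).as_matrix()
    return (R.T@(np.array(s['tool_pos'])-o)),R,o,T,s
def to(p):
    d,R,o,T,s=where(); return T.T@(R@np.array(p)+o-np.array(s['tool_pos']))/.025
E
python3 - <<'E'
from h import *
from scipy.spatial.transform import Rotation as Ro
d,R,o,T,s=where();print('here',d)
print(to([.06,.135,.28]),to([.06,.135,.15]))
G=R@np.array([[0,1,0],[1,0,0],[0,0,-1]]).astype(float)
print(np.degrees(Ro.from_matrix(T.T@G).as_rotvec())/8)
E
```

```text
here [ 0.04194479 -0.64066839  0.23020219]
[ 25.11931588 -18.2306376   -1.9522935 ] [ 25.11805528 -18.22107294   3.24769755]
[-0.01213975 -0.00596239 -4.66240342]
```

Emit:
{"op": "jog_arm", "data": {
  "targets": [
    [[0,0,-2.4],[0,0,0],0],
    [[2,-1.5,-2.4],[0,0,-1],0],
    [[4,-3,-2.4],[0,0,-2],0],
    [[6,-4.4,-2.4],[0,0,-3],0],
    [[8,-5.8,-2.4],[0,0,-4],0],
    [[10,-7.2,-2.4],[0,0,-4.66],0],
    [[12,-8.7,-2.4],[0,0,-4.66],0],
    [[12,-8.7,-2.4],[0,0,-4.66],0]
  ]
}}

```text
time: 1.1
tool_pos: [0.4277, -0.2694, 0.291]
tool_rot: [-0.0, 0.872, 0.49, 0.0]
contact_force: [-1.1, -0.2, 0.1]
gripper_width: -0.008
grasp_force: 0.0
```

Run:
```python
from h import *
d,R,o,T,s=where();print('here',d,s['contact_force'],s['gripper_width']);print(to([.06,.135,.28]))
```

```text
here [ 0.05061243 -0.26699583  0.29095718] [-1.12181512 -0.191521    0.13064701] -0.008219246249717852
[16.0769052   0.47472884  0.44931638]
```

Emit:
{"op": "jog_arm", "data": {
  "targets": [
    [[2,0.2,0],[0,0,0],0],
    [[4,0.35,0],[0,0,0],0],
    [[5.4,0.35,0],[0,0,0],0],
    [[5.4,0.35,2],[0,0,0],0],
    [[5.4,0.35,4],[0,0,0],0],
    [[5.4,0.35,5.6],[0,0,0],0],
    [[5.4,0.35,6.6],[0,0,0],0],
    [[5.4,0.35,6.6],[0,0,0],0]
  ]
}}

```text
time: 2.1
tool_pos: [0.5023, -0.1627, 0.1233]
tool_rot: [-0.002, 0.874, 0.486, -0.002]
contact_force: [-0.3, -0.5, 0.1]
gripper_width: -0.002
grasp_force: 0.0
```

Run:
```python
from h import *
c,a,d=shot('wrist','w1.png'); P=cloud(c,d)
p,R,o,T,s=where();print('here',p,s['contact_force'],s['ft_torque'])
D=(P-o)@R; dark=a.max(-1)<50
for nm,sg in(('stub',-1),('mast',1)):
    m=(abs(D[...,0]-.06)<.03)&(D[...,1]*sg>.03)&(D[...,1]*sg<.11)&(D[...,2]>.105)&dark
    Q=D[m]
    if len(Q):print(nm,len(Q),np.percentile(Q,[1,50,99],axis=0).round(3).tolist())
```

```text
here [ 0.05949477 -0.13658672  0.12544247] [-0.12904868  0.29759088  0.20780545] [ 0.00173167 -0.02566151  0.03111116]
stub 400 [[0.051, -0.083, 0.133], [0.066, -0.073, 0.147], [0.072, -0.054, 0.266]]
```

View pics/w1.png

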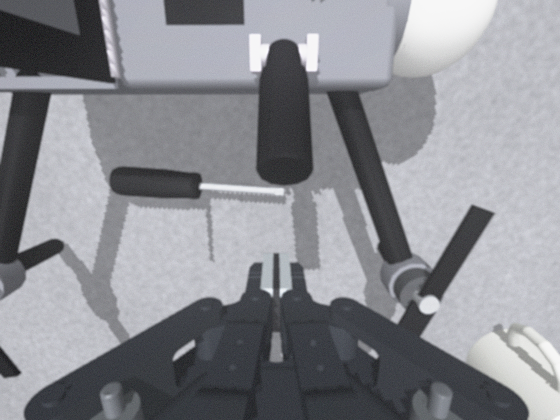

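The wrist view shows the stub's end at (285,170), straight ahead of the closed fingertips at (277,260) and about 3 mm towards the nose. The driver is well below.

Emit:
{"op": "jog_arm", "data": {
  "targets": [
    [[0.7,0.12,0],[0,0,0],0],
    [[1.2,0.12,0],[0,0,0],0],
    [[1.45,0.12,-0.05],[0,0,0],0],
    [[1.65,0.12,-0.28],[0,0,0],0],
    [[1.85,0.12,-0.54],[0,0,0],0],
    [[2.07,0.12,-0.72],[0,0,0],0],
    [[2.29,0.12,-0.9],[0,0,0],0],
    [[2.29,0.12,-0.9],[0,0,0],0]
  ]
}}

```text
time: 3.15
tool_pos: [0.5377, -0.1149, 0.1493]
tool_rot: [0.0, 0.873, 0.487, 0.001]
contact_force: [-0.5, 0.3, 0.1]
gripper_width: -0.001
grasp_force: 0.0
```

```bash
cat > w.py <<'E'
from h import *
p,R,o,T,s=where();print('here',p.round(4),'F drone',(R.T@np.array(s['contact_force'])).round(2),s['time'])
E
python3 w.py
```

```text
here [ 0.0631 -0.0777  0.1493] F drone [-0.53 -0.02  0.1 ] 3.15
```

Emit:
{"op": "jog_arm", "data": {
  "targets": [
    [[0.2,0,-0.12],[0,0,0],0],
    [[0.45,0,-0.22],[0,0,0],0],
    [[0.65,0,-0.3],[0,0,0],0],
    [[0.65,0,-0.3],[0,0,0],0]
  ]
}}

```text
time: 3.65
tool_pos: [0.5461, -0.101, 0.1564]
tool_rot: [-0.0, 0.873, 0.487, 0.0]
contact_force: [-0.2, 0.0, -0.1]
gripper_width: -0.003
grasp_force: 0.0
```

Run:
```python
exec(open('w.py').read())
c,a,d=shot('wrist','w2.png')
```

```text
here [ 0.0629 -0.0615  0.1564] F drone [-0.21 -0.12 -0.08] 3.65
```

View pics/w2.png

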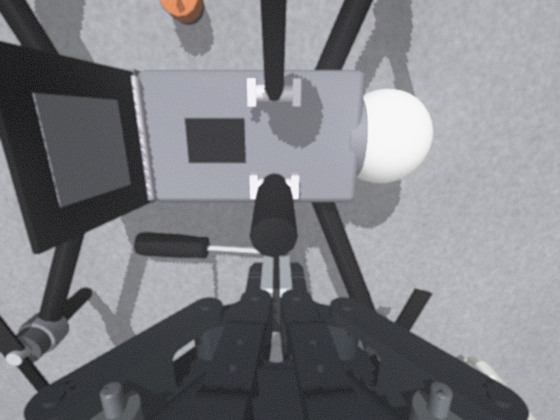

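The view shows the stub's end near (275,240), with the fingertips against it at (277,262). The stub is partly up; I'll read its lean from the depth.

```bash
cat > lean.py <<'E'
from h import *
exec(open('w.py').read())
def look(cm,sg,L,r):
    c,a,d=shot(cm); D=(cloud(c,d)-o)@R; dark=a.max(-1)<60
    m=(abs(D[...,0]-.06)<.03)&(D[...,1]*sg>.0)&(D[...,1]*sg<.12)&(D[...,2]>.11)&(D[...,2]<.2)&dark
    n,l,st,ce=cv2.connectedComponentsWithStats(m.astype(np.uint8))
    for i in range(1,n):
        if st[i,4]<40: continue
        Q=D[l==i]
        print(cm,sg,st[i,:].tolist(),ce[i].round(),'y',np.percentile(Q[:,1],[2,50,98]).round(4),'z',np.percentile(Q[:,2],[2,50,98]).round(4))
        # axis: median y at height bands
        for z0 in np.arange(.115,.2,.01):
            k=Q[abs(Q[:,2]-z0)<.005]
            if len(k)>8: print('   z',round(z0,3),len(k),'y min/max',np.percentile(k[:,1],[3,97]).round(4))
E
python3 - <<'E'
exec(open('lean.py').read())
look('wrist',-1,0,0);look('scene',-1,0,0)
E
```

```text
here [ 0.0628 -0.0617  0.1562] F drone [-0.69 -0.66  0.27] 3.7
wrist -1 [252, 178, 45, 89, 1814] [276. 216.] y [-0.0464 -0.0266 -0.0193] z [0.1225 0.1622 0.1706]
   z 0.115 14 y min/max [-0.0202 -0.0184]
   z 0.125 118 y min/max [-0.0239 -0.0184]
   z 0.135 172 y min/max [-0.0262 -0.0199]
   z 0.145 233 y min/max [-0.0279 -0.0216]
   z 0.155 284 y min/max [-0.0294 -0.0229]
   z 0.165 909 y min/max [-0.0467 -0.025 ]
   z 0.175 84 y min/max [-0.0497 -0.026 ]
scene -1 [272, 239, 8, 17, 73] [276. 248.] y [-0.0407 -0.0316 -0.0212] z [0.1141 0.1405 0.1724]
   z 0.125 17 y min/max [-0.0403 -0.0206]
   z 0.135 12 y min/max [-0.0409 -0.0249]
   z 0.145 10 y min/max [-0.0393 -0.022 ]
   z 0.165 17 y min/max [-0.0377 -0.026 ]
```

Emit:
{"op": "jog_arm", "data": {
  "targets": [
    [[0.12,0,-0.02],[0,0,0],0],
    [[0.22,0,-0.03],[0,0,0],0],
    [[0.28,0,-0.03],[0,0,0],0],
    [[0.28,0,-0.03],[0,0,0],0],
    [[0.28,0,-0.03],[0,0,0],0]
  ]
}}

```text
time: 4.42
tool_pos: [0.5495, -0.0955, 0.157]
tool_rot: [-0.0, 0.873, 0.487, 0.0]
contact_force: [0.1, 0.5, 1.6]
gripper_width: -0.002
grasp_force: 0.1
```

Run:
```python
exec(open('lean.py').read())
look('wrist',-1,0,0)
```

```text
here [ 0.0629 -0.055   0.157 ] F drone [-0.16  0.54  1.65] 4.425
wrist -1 [253, 185, 42, 45, 1016] [274. 206.] y [-0.0246 -0.0196 -0.0167] z [0.1211 0.1526 0.1696]
   z 0.115 11 y min/max [-0.0175 -0.0161]
   z 0.125 105 y min/max [-0.0206 -0.0163]
   z 0.135 153 y min/max [-0.0222 -0.017 ]
   z 0.145 188 y min/max [-0.0234 -0.0177]
   z 0.155 232 y min/max [-0.0238 -0.0182]
   z 0.165 317 y min/max [-0.0247 -0.0188]
   z 0.175 10 y min/max [-0.026  -0.0197]
wrist -1 [266, 231, 30, 36, 221] [282. 248.] y [-0.0435 -0.0363 -0.0281] z [0.1684 0.1694 0.1729]
   z 0.165 178 y min/max [-0.0415 -0.0283]
   z 0.175 43 y min/max [-0.0436 -0.0289]
```

Emit:
{"op": "jog_arm", "data": {
  "targets": [
    [[0.06,0,0],[0,0,0],0],
    [[0.12,0,0],[0,0,0],0],
    [[0.12,0,0],[0,0,0],0],
    [[0.12,0,0],[0,0,0],0]
  ]
}}

```text
time: 4.97
tool_pos: [0.5511, -0.093, 0.157]
tool_rot: [-0.0, 0.873, 0.487, 0.0]
contact_force: [-0.7, -0.2, 0.8]
gripper_width: 0.0
grasp_force: 0.2
```

Run:
```python
exec(open('lean.py').read())
look('wrist',-1,0,0)
```

```text
here [ 0.0629 -0.052   0.157 ] F drone [-0.49 -0.57  0.79] 4.975
wrist -1 [254, 188, 43, 52, 847] [275. 208.] y [-0.0257 -0.0172 -0.0155] z [0.1209 0.1529 0.1697]
   z 0.115 13 y min/max [-0.0165 -0.0152]
   z 0.125 88 y min/max [-0.0195 -0.0154]
   z 0.135 125 y min/max [-0.0202 -0.0155]
   z 0.145 153 y min/max [-0.0209 -0.0156]
   z 0.155 182 y min/max [-0.0216 -0.0159]
   z 0.165 277 y min/max [-0.0265 -0.0161]
   z 0.175 9 y min/max [-0.0275 -0.0205]
wrist -1 [274, 252, 4, 36, 68] [276. 271.] y [-0.0406 -0.04   -0.0362] z [0.1688 0.1802 0.1934]
   z 0.165 15 y min/max [-0.0404 -0.0357]
   z 0.175 18 y min/max [-0.0405 -0.0396]
   z 0.185 24 y min/max [-0.0405 -0.0394]
   z 0.195 11 y min/max [-0.0405 -0.0392]
```

Emit:
{"op": "jog_arm", "data": {
  "targets": [
    [[0.06,0,0],[0,0,0],0],
    [[0.06,0,0],[0,0,0],0],
    [[0.06,0,0],[0,0,0],0]
  ]
}}

```text
time: 5.4
tool_pos: [0.5518, -0.0918, 0.1571]
tool_rot: [-0.0, 0.873, 0.487, 0.0]
contact_force: [-0.2, -0.2, 0.4]
gripper_width: 0.003
grasp_force: 0.4
```

```bash
python3 w.py
```

```text
here [ 0.0629 -0.0506  0.1571] F drone [-0.05 -0.32  0.39] 5.4
```

Emit:
{"op": "jog_arm", "data": {
  "targets": [
    [[0.04,0,0],[0,0,0],0],
    [[0.06,0,0],[0,0,0],0],
    [[0.06,0,0],[0,0,0],0]
  ]
}}

```text
time: 5.78
tool_pos: [0.5521, -0.0914, 0.1571]
tool_rot: [0.0, 0.873, 0.487, -0.001]
contact_force: [-2.8, -3.9, 1.6]
gripper_width: -0.001
grasp_force: 2.8
```

Run:
```python
exec(open('lean.py').read())
look('wrist',-1,0,0)
```

```text
here [ 0.063  -0.0501  0.1571] F drone [-0.38 -4.76  1.57] 5.775
wrist -1 [254, 190, 42, 66, 860] [276. 211.] y [-0.0319 -0.016  -0.0145] z [0.1208 0.1541 0.1702]
   z 0.115 14 y min/max [-0.016  -0.0147]
   z 0.125 87 y min/max [-0.019  -0.0147]
   z 0.135 113 y min/max [-0.0194 -0.0146]
   z 0.145 149 y min/max [-0.0195 -0.0146]
   z 0.155 176 y min/max [-0.0197 -0.0146]
   z 0.165 294 y min/max [-0.031  -0.0145]
   z 0.175 27 y min/max [-0.0344 -0.0222]
wrist -1 [274, 266, 4, 22, 50] [276. 277.] y [-0.0389 -0.0381 -0.0377] z [0.1755 0.1852 0.1926]
   z 0.175 12 y min/max [-0.0386 -0.0378]
   z 0.185 26 y min/max [-0.0386 -0.0377]
   z 0.195 12 y min/max [-0.0388 -0.0378]
```

Emit:
{"op": "jog_arm", "data": {
  "targets": [
    [[-0.4,0,0],[0,0,0],0],
    [[-1,0,-1],[0,0,0],0],
    [[-1,0,-3],[0,0,0],0],
    [[-1,0,-4.5],[0,0,0],0],
    [[1,0,-4.5],[0,0,0],0],
    [[3,0,-4.5],[0,0,0],0],
    [[5,0,-4.5],[0,0,0],0],
    [[7.3,0,-4.5],[0,0,0],0]
  ]
}}

```text
time: 6.82
tool_pos: [0.6492, 0.066, 0.2695]
tool_rot: [-0.0, 0.874, 0.487, 0.001]
contact_force: [1.0, -0.8, 0.8]
gripper_width: -0.002
grasp_force: 0.0
```

Emit:
{"op": "jog_arm", "data": {
  "targets": [
    [[0,0,0],[0,0,0],0],
    [[0,0,0],[0,0,0],0]
  ]
}}

```text
time: 7.08
tool_pos: [0.6483, 0.0647, 0.2691]
tool_rot: [-0.0, 0.873, 0.487, -0.0]
contact_force: [-0.3, -0.0, -0.6]
gripper_width: 0.0
grasp_force: 0.0
```

Run:
```python
exec(open('lean.py').read())
look('scene',1,0,0)
c,a,d=shot('wrist','w3.png')
```

```text
here [0.0628 0.1332 0.2691] F drone [-0.22 -0.13 -0.6 ] 7.075
scene 1 [298, 225, 24, 22, 159] [312. 234.] y [0.0388 0.0735 0.0958] z [0.1137 0.1665 0.181 ]
   z 0.115 12 y min/max [0.0349 0.0447]
   z 0.125 13 y min/max [0.0442 0.054 ]
   z 0.135 13 y min/max [0.0494 0.0644]
   z 0.145 12 y min/max [0.058  0.0699]
   z 0.155 10 y min/max [0.0657 0.0925]
   z 0.165 38 y min/max [0.0721 0.0979]
   z 0.175 52 y min/max [0.0689 0.0894]
   z 0.185 9 y min/max [0.0711 0.0768]
```

View pics/w3.png

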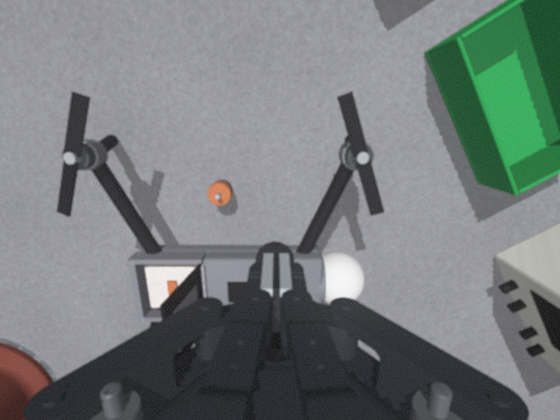

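The wrist view shows the mast head at (275,255), under and inside the fingertips. The motor at (220,193) is well clear.

Emit:
{"op": "jog_arm", "data": {
  "targets": [
    [[0,0,2],[0,0,0],0],
    [[0,0,4],[0,0,0],0],
    [[0,0,4.9],[0,0,0],0],
    [[-0.5,0,4.9],[0,0,0],0],
    [[-0.85,0,4.88],[0,0,0],0],
    [[-1.1,0,4.7],[0,0,0],0],
    [[-1.4,0,4.5],[0,0,0],0],
    [[-1.4,0,4.5],[0,0,0],0]
  ]
}}

```text
time: 8.18
tool_pos: [0.6309, 0.0344, 0.1593]
tool_rot: [0.001, 0.873, 0.487, 0.001]
contact_force: [1.1, 0.4, 1.5]
gripper_width: 0.004
grasp_force: 0.8
```

Run:
```python
exec(open('lean.py').read())
look('scene',1,0,0)
```

```text
here [0.064  0.0983 0.1593] F drone [0.71 0.94 1.49] 8.175
scene 1 [298, 225, 20, 23, 165] [309. 233.] y [0.0366 0.0616 0.084 ] z [0.1161 0.1774 0.1876]
   z 0.115 10 y min/max [0.0346 0.0454]
   z 0.125 10 y min/max [0.0375 0.0477]
   z 0.135 10 y min/max [0.0451 0.0525]
   z 0.155 11 y min/max [0.0515 0.0602]
   z 0.175 60 y min/max [0.0552 0.0848]
   z 0.185 54 y min/max [0.0542 0.0753]
```

Emit:
{"op": "jog_arm", "data": {
  "targets": [
    [[-0.3,0,-0.2],[0,0,0],0],
    [[-0.6,0,-0.35],[0,0,0],0],
    [[-0.8,0,-0.42],[0,0,0],0],
    [[-1.0,0,-0.47],[0,0,0],0],
    [[-1.0,0,-0.47],[0,0,0],0],
    [[-1.0,0,-0.47],[0,0,0],0]
  ]
}}

```text
time: 8.98
tool_pos: [0.6166, 0.0135, 0.1683]
tool_rot: [-0.0, 0.873, 0.487, -0.0]
contact_force: [0.8, 0.2, -0.0]
gripper_width: -0.001
grasp_force: 0.0
```

Run:
```python
exec(open('lean.py').read())
look('scene',1,0,0)
```

```text
here [0.0628 0.073  0.1683] F drone [ 0.61  0.57 -0.  ] 8.975
scene 1 [296, 226, 13, 22, 155] [301. 234.] y [0.0274 0.0394 0.0584] z [0.1164 0.187  0.193 ]
   z 0.145 9 y min/max [0.0326 0.0417]
   z 0.185 89 y min/max [0.0273 0.0586]
   z 0.195 26 y min/max [0.0288 0.0509]
```

Emit:
{"op": "jog_arm", "data": {
  "targets": [
    [[-0.12,0,-0.03],[0,0,0],0],
    [[-0.25,0,-0.05],[0,0,0],0],
    [[-0.25,0,-0.05],[0,0,0],0],
    [[-0.25,0,-0.05],[0,0,0],0]
  ]
}}

```text
time: 9.52
tool_pos: [0.6137, 0.0083, 0.1701]
tool_rot: [0.0, 0.873, 0.487, -0.0]
contact_force: [-0.2, -0.3, -0.4]
gripper_width: -0.001
grasp_force: 0.0
```

```bash
python3 w.py
```

```text
here [0.063  0.067  0.1701] F drone [ 0.01 -0.36 -0.36] 9.525
```

Emit:
{"op": "jog_arm", "data": {
  "targets": [
    [[-0.06,0,0],[0,0,0],0],
    [[-0.06,0,0],[0,0,0],0],
    [[-0.06,0,0],[0,0,0],0]
  ]
}}

```text
time: 9.9
tool_pos: [0.613, 0.0071, 0.1702]
tool_rot: [0.0, 0.873, 0.487, 0.0]
contact_force: [-0.3, 0.7, 0.4]
gripper_width: 0.002
grasp_force: 0.3
```

Run:
```python
exec(open('lean.py').read())
look('scene',1,0,0)
```

```text
here [0.063  0.0657 0.1702] F drone [-0.6   0.46  0.38] 9.9
scene 1 [294, 226, 13, 22, 161] [299. 234.] y [0.0223 0.0352 0.052 ] z [0.1181 0.1868 0.1918]
   z 0.185 98 y min/max [0.0225 0.0515]
   z 0.195 26 y min/max [0.0217 0.0527]
```

Emit:
{"op": "jog_arm", "data": {
  "targets": [
    [[-0.06,0,0],[0,0,0],0],
    [[-0.06,0,0],[0,0,0],0],
    [[-0.06,0,0],[0,0,0],0]
  ]
}}

```text
time: 10.32
tool_pos: [0.6121, 0.0058, 0.17]
tool_rot: [0.0, 0.873, 0.487, -0.0]
contact_force: [0.7, -0.2, -0.6]
gripper_width: -0.0
grasp_force: 0.3
```

```bash
python3 w.py
```

```text
here [0.063  0.0641 0.17  ] F drone [ 0.72  0.25 -0.63] 10.325
```

Emit:
{"op": "jog_arm", "data": {
  "targets": [
    [[-0.06,0,0],[0,0,0],0],
    [[-0.06,0,0],[0,0,0],0],
    [[-0.06,0,0],[0,0,0],0]
  ]
}}

```text
time: 10.7
tool_pos: [0.6112, 0.0045, 0.17]
tool_rot: [-0.0, 0.873, 0.487, -0.0]
contact_force: [-0.4, 1.3, -0.3]
gripper_width: -0.003
grasp_force: 0.2
```

```bash
python3 w.py
```

```text
here [0.063  0.0625 0.17  ] F drone [-1.   0.9 -0.3] 10.7
```

Emit:
{"op": "jog_arm", "data": {
  "targets": [
    [[-0.06,0,0],[0,0,0],0],
    [[-0.06,0,0],[0,0,0],0],
    [[-0.06,0,0],[0,0,0],0]
  ]
}}

```text
time: 11.08
tool_pos: [0.6105, 0.0033, 0.1701]
tool_rot: [-0.0, 0.873, 0.487, 0.0]
contact_force: [0.4, 1.0, -0.4]
gripper_width: -0.001
grasp_force: 0.6
```

Run:
```python
exec(open('lean.py').read())
look('scene',1,0,0)
```

```text
here [0.063  0.0612 0.1701] F drone [-0.16  1.1  -0.44] 11.075
scene 1 [293, 227, 12, 21, 156] [298. 234.] y [0.0177 0.0322 0.0472] z [0.1165 0.1878 0.1922]
   z 0.135 10 y min/max [0.0283 0.0366]
   z 0.185 88 y min/max [0.018  0.0474]
   z 0.195 32 y min/max [0.02   0.0454]
```

Emit:
{"op": "jog_arm", "data": {
  "targets": [
    [[-0.05,0,0],[0,0,0],0],
    [[-0.05,0,0],[0,0,0],0],
    [[-0.05,0,0],[0,0,0],0]
  ]
}}

```text
time: 11.5
tool_pos: [0.6102, 0.0027, 0.1702]
tool_rot: [-0.0, 0.873, 0.487, 0.001]
contact_force: [2.9, 4.6, 0.4]
gripper_width: -0.004
grasp_force: 2.6
```

```bash
python3 w.py
```

```text
here [0.063  0.0605 0.1702] F drone [0.09 5.42 0.38] 11.5
```

Emit:
{"op": "jog_arm", "data": {
  "targets": [
    [[-0.05,0,0],[0,0,0],0],
    [[-0.05,0,0],[0,0,0],0],
    [[-0.05,0,0],[0,0,0],0]
  ]
}}

```text
time: 11.88
tool_pos: [0.6094, 0.0013, 0.1702]
tool_rot: [0.0, 0.873, 0.487, 0.0]
contact_force: [3.4, 3.9, 0.4]
gripper_width: -0.002
grasp_force: 2.4
```

Run:
```python
exec(open('lean.py').read())
look('scene',1,0,0)
```

```text
here [0.0631 0.0589 0.1702] F drone [0.85 5.09 0.43] 11.875
scene 1 [292, 227, 12, 21, 152] [297. 234.] y [0.0155 0.0298 0.0444] z [0.1198 0.1881 0.1928]
   z 0.175 11 y min/max [0.0212 0.0422]
   z 0.185 79 y min/max [0.0156 0.0448]
   z 0.195 38 y min/max [0.0165 0.0417]
```

Emit:
{"op": "jog_arm", "data": {
  "targets": [
    [[0.4,0,0],[0,0,0],0],
    [[0.8,0,-1],[0,0,0],0],
    [[0.8,0,-3],[0,0,0],0],
    [[0.8,0,-4.4],[0,0,0],0],
    [[-0.8,-1.3,-4.4],[0,0,0],0],
    [[-2.36,-2.5,-4.4],[0,0,0],0],
    [[-2.36,-2.5,-4.4],[0,0,0],0],
    [[-2.36,-2.5,-4.4],[0,0,0],0]
  ]
}}

```text
time: 12.92
tool_pos: [0.5251, -0.0164, 0.2802]
tool_rot: [0.0, 0.873, 0.487, -0.0]
contact_force: [0.6, -0.4, 0.4]
gripper_width: -0.003
grasp_force: 0.0
```

Run:
```python
exec(open('w.py').read())
c,a,d=shot('wrist','w4.png')
D=(cloud(c,d)-o)@R
m=(D[...,0]<-.02)&(D[...,0]>-.08)&(abs(D[...,1])<.05)&(D[...,2]>.11)&(D[...,2]<.2)
Q=D[m];print(len(Q))
for z in np.arange(.115,.195,.01):
    k=Q[abs(Q[:,2]-z)<.005]
    if len(k)>5: print(z.round(3),len(k),np.median(k,0).round(4))
```

```text
here [ 0.0006 -0.0005  0.2802] F drone [ 0.74 -0.03  0.41] 12.925
2408
0.115 172 [-0.0303  0.0035  0.1146]
0.125 221 [-0.0319  0.006   0.1254]
0.135 233 [-0.0338  0.006   0.1349]
0.145 268 [-0.0357  0.0055  0.1453]
0.155 290 [-0.0375  0.0053  0.155 ]
0.165 378 [-0.0396  0.0057  0.1655]
0.175 369 [-0.0418  0.0048  0.1753]
0.185 477 [-0.0445  0.0053  0.1823]
```

View pics/w4.png

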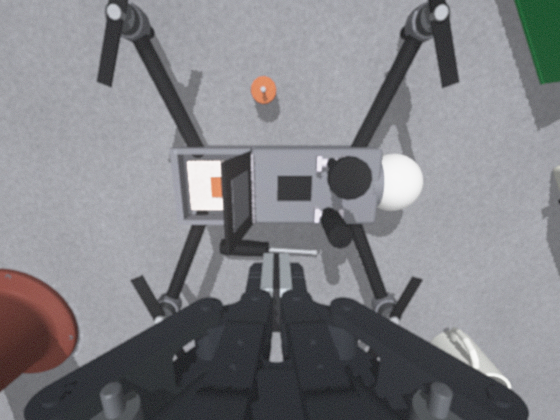

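The wrist view shows both aerials up, with the mast head at (350,177) and the stub at (335,228). The hatch at (237,195) is at ≈1.38 rad. The motor and driver haven't moved.

Emit:
{"op": "jog_arm", "data": {
  "targets": [
    [[0,0,2],[0,0,0],0],
    [[0,0,4],[0,0,0],0],
    [[0,0,4.6],[0,0,0],0],
    [[0,-0.6,4.6],[0,0,0],0],
    [[0,-1.2,4.6],[0,0,0],0],
    [[0,-1.6,4.72],[0,0,0],0],
    [[0,-2.0,4.88],[0,0,0],0],
    [[0,-2.0,4.88],[0,0,0],0]
  ]
}}

```text
time: 13.98
tool_pos: [0.4818, 0.0105, 0.158]
tool_rot: [0.0, 0.873, 0.487, 0.0]
contact_force: [-1.3, 0.4, -0.7]
gripper_width: 0.0
grasp_force: 0.0
```

Emit:
{"op": "jog_arm", "data": {
  "targets": [
    [[0,-0.36,0.22],[0,0,0],0],
    [[0,-0.72,0.48],[0,0,0],0],
    [[0,-1.0,0.8],[0,0,0],0],
    [[0,-1.28,1.12],[0,0,0],0],
    [[0,-1.45,1.45],[0,0,0],0],
    [[0,-1.5,1.65],[0,0,0],0],
    [[0,-1.5,1.65],[0,0,0],0]
  ]
}}

```text
time: 14.85
tool_pos: [0.4502, 0.0298, 0.1162]
tool_rot: [-0.0, 0.873, 0.487, -0.0]
contact_force: [0.2, -0.2, 0.4]
gripper_width: -0.002
grasp_force: 0.0
```

Run:
```python
exec(open('w.py').read())
c,a,d=shot('scene'); D=(cloud(c,d)-o)@R
m=(D[...,0]<-.035)&(D[...,0]>-.12)&(abs(D[...,1])<.045)&(D[...,2]>.09)&(D[...,2]<.135)
Q=D[m]
for x in np.arange(-.115,-.035,.01):
    k=Q[abs(Q[:,0]-x)<.005]
    if len(k)>5: print(x.round(3),len(k),np.percentile(k[:,2],[10,50,90]).round(4))
```

```text
here [-0.0874 -0.0005  0.1162] F drone [ 0.26 -0.05  0.4 ] 14.85
-0.115 10 [0.0929 0.1061 0.116 ]
-0.105 61 [0.1125 0.1172 0.1201]
-0.095 53 [0.1096 0.1134 0.117 ]
-0.085 72 [0.1071 0.1122 0.1173]
-0.075 105 [0.1077 0.1106 0.117 ]
-0.065 105 [0.1044 0.1085 0.112 ]
-0.055 99 [0.1027 0.1062 0.1092]
-0.045 104 [0.1    0.1037 0.1068]
```

Emit:
{"op": "jog_arm", "data": {
  "targets": [
    [[0,-0.1,0.2],[0,0,0],0],
    [[0,-0.15,0.4],[0,0,0],0],
    [[0,-0.15,0.45],[0,0,0],0],
    [[0,-0.15,0.45],[0,0,0],0]
  ]
}}

```text
time: 15.4
tool_pos: [0.4472, 0.0318, 0.1053]
tool_rot: [-0.0, 0.873, 0.487, -0.0]
contact_force: [-0.0, 1.1, 0.9]
gripper_width: 0.001
grasp_force: 0.0
```

```bash
python3 w.py
```

```text
here [-0.0909 -0.0004  0.1053] F drone [-0.61  0.9   0.95] 15.4
```

Emit:
{"op": "jog_arm", "data": {
  "targets": [
    [[0,0,0.06],[0,0,0],0],
    [[0,0,0.06],[0,0,0],0],
    [[0,0,0.06],[0,0,0],0]
  ]
}}

```text
time: 15.78
tool_pos: [0.4474, 0.0317, 0.1041]
tool_rot: [0.0, 0.873, 0.487, 0.0]
contact_force: [0.3, 0.1, 0.5]
gripper_width: 0.001
grasp_force: 0.0
```

```bash
python3 w.py
```

```text
here [-0.0907 -0.0003  0.1041] F drone [0.18 0.21 0.47] 15.775
```

Emit:
{"op": "jog_arm", "data": {
  "targets": [
    [[0,0,0.06],[0,0,0],0],
    [[0,0,0.06],[0,0,0],0],
    [[0,0,0.06],[0,0,0],0]
  ]
}}

```text
time: 16.15
tool_pos: [0.4474, 0.0318, 0.1025]
tool_rot: [-0.0, 0.873, 0.487, -0.0]
contact_force: [-1.0, -0.1, 0.2]
gripper_width: -0.003
grasp_force: 0.0
```

```bash
python3 w.py
```

```text
here [-0.0908 -0.0003  0.1025] F drone [-0.84 -0.63  0.25] 16.15
```

Emit:
{"op": "jog_arm", "data": {
  "targets": [
    [[0,0,0.05],[0,0,0],0],
    [[0,0,0.05],[0,0,0],0],
    [[0,0,0.05],[0,0,0],0]
  ]
}}

```text
time: 16.52
tool_pos: [0.4474, 0.0318, 0.1013]
tool_rot: [-0.0, 0.873, 0.487, -0.0]
contact_force: [-0.4, 0.3, -0.1]
gripper_width: 0.0
grasp_force: 0.0
```

```bash
python3 w.py
```

```text
here [-0.0908 -0.0003  0.1013] F drone [-0.48  0.11 -0.13] 16.525
```

Emit:
{"op": "jog_arm", "data": {
  "targets": [
    [[0,0,0.05],[0,0,0],0],
    [[0,0,0.05],[0,0,0],0],
    [[0,0,0.05],[0,0,0],0]
  ]
}}

```text
time: 16.9
tool_pos: [0.4476, 0.0318, 0.1006]
tool_rot: [0.0, 0.873, 0.487, 0.0]
contact_force: [-2.5, 0.4, 4.9]
gripper_width: 0.001
grasp_force: 2.6
```

```bash
python3 w.py
```

```text
here [-0.0906 -0.0002  0.1006] F drone [-2.32 -0.98  4.91] 16.9
```

Emit:
{"op": "jog_arm", "data": {
  "targets": [
    [[0,0,0.05],[0,0,0],0],
    [[0,0,0.05],[0,0,0],0],
    [[0,0,0.05],[0,0,0],0]
  ]
}}

```text
time: 17.27
tool_pos: [0.4477, 0.0318, 0.1003]
tool_rot: [-0.0, 0.873, 0.487, -0.0]
contact_force: [-6.3, 0.7, 10.9]
gripper_width: -0.001
grasp_force: 5.4
```

Run:
```python
exec(open('w.py').read())
c,a,d=shot('scene'); D=(cloud(c,d)-o)@R
m=(D[...,0]<-.035)&(D[...,0]>-.12)&(abs(D[...,1])<.045)&(D[...,2]>.08)&(D[...,2]<.125)
Q=D[m]
for x in np.arange(-.115,-.035,.01):
    k=Q[abs(Q[:,0]-x)<.005]
    if len(k)>5: print(x.round(3),len(k),np.percentile(k[:,2],[10,50,90]).round(4))
```

```text
here [-0.0906 -0.0002  0.1003] F drone [-5.76 -2.71 10.91] 17.275
-0.115 27 [0.092  0.0966 0.1004]
-0.105 42 [0.0952 0.0992 0.103 ]
-0.095 48 [0.0947 0.0999 0.1026]
-0.085 82 [0.0961 0.1    0.1083]
-0.075 93 [0.0957 0.0993 0.1031]
-0.065 81 [0.0962 0.0998 0.1027]
-0.055 93 [0.097  0.1003 0.1033]
-0.045 95 [0.0956 0.0995 0.1032]
```

Flat at z≈0.100 with an 11 N reaction, so the hatch is shut. Next I raise the arm clear and check everything.

Emit:
{"op": "jog_arm", "data": {
  "targets": [
    [[0,0,-0.3],[0,0,0],0],
    [[0,0,-2],[0,0,0],0],
    [[0,0,-4],[0,0,0],0],
    [[0,0,-6],[0,0,0],0],
    [[0,-2,-8],[0,0,0],0],
    [[0,-4,-8],[0,0,0],0],
    [[0,-4,-8],[0,0,0],0],
    [[0,-4,-8],[0,0,0],0]
  ]
}}

```text
time: 18.32
tool_pos: [0.3624, 0.0842, 0.2983]
tool_rot: [0.0, 0.873, 0.487, 0.0]
contact_force: [0.0, -0.0, -0.7]
gripper_width: -0.0
grasp_force: 0.0
```

Run:
```python
exec(open('lean.py').read())
look('scene',1,0,0);look('scene',-1,0,0)
c,a,d=shot('scene'); D=(cloud(c,d)-o)@R
Q=D[(D[...,0]<-.035)&(D[...,0]>-.11)&(abs(D[...,1])<.035)&(D[...,2]>.08)]
print('hatch plane',np.linalg.lstsq(np.c_[Q[:,:2],np.ones(len(Q))],Q[:,2],rcond=None)[0].round(3),Q[:,2].max())
cv2.imwrite('pics/end.png',cv2.resize(a[165:320,190:385,::-1],None,fx=3.8,fy=3.8,interpolation=cv2.INTER_CUBIC))
```

```text
here [-0.1907 -0.0003  0.2983] F drone [ 0.03  0.   -0.69] 18.325
scene 1 [292, 227, 12, 21, 152] [297. 234.] y [0.0157 0.0298 0.0444] z [0.1195 0.1879 0.1924]
   z 0.185 91 y min/max [0.0157 0.0447]
   z 0.195 32 y min/max [0.0189 0.0423]
scene -1 [273, 238, 8, 18, 114] [276. 246.] y [-0.039  -0.0299 -0.0192] z [0.1149 0.1586 0.1718]
   z 0.125 11 y min/max [-0.0381 -0.0222]
   z 0.135 12 y min/max [-0.038  -0.0226]
   z 0.145 16 y min/max [-0.0389 -0.0226]
   z 0.155 11 y min/max [-0.0378 -0.0199]
   z 0.165 44 y min/max [-0.0385 -0.0194]
   z 0.175 12 y min/max [-0.0361 -0.0203]
hatch plane [-0.003 -0.003  0.1  ] 0.1066651535461145
```

View pics/end.png

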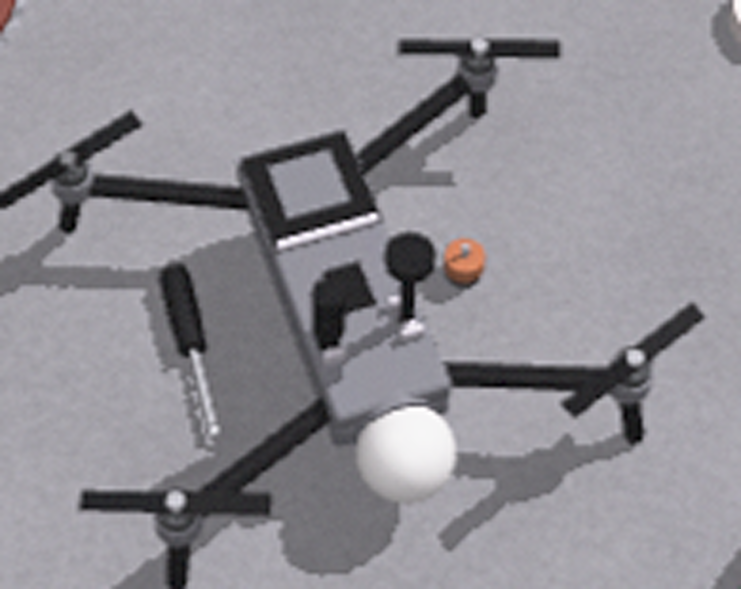

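The final view shows the mast upright (head at (408,258)), the stub upright at (330,310) and the hatch lying flat at (310,190). The drone, motor and driver are where they were.

```bash
python3 -c "
from plant import *
print(job_done())"
```

```text
the job is handed in; nothing more can be done
None
```

Both aerials stand upright against their stops and the battery hatch is shut flat; the drone slid roughly 1 mm during the final mast push, the motor and driver look unmoved, and I handed the job in at about 18 s.

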